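Uncap the clamped test-gas can whose thread hand is unknown

TASK

Take the screw cap off the test-gas can in the bench clamp stand: inert gases have ordinary right-hand threads and fuel gases left-hand ones, and these cans are unmarked, so try the cap gently both ways, without wrenching or yanking it, and unscrew it the way it gives. Lift it straight off and finish while still holding it in the gripper, still and level above its can with at least 3 cm of air between it and the neck, because the bench is full of coal dust and the cap must not be put down. Leave the other can's cap and everything else on the bench as it is.

Things in the scene. Friction and masses are not known exactly. Their poses are not given: they have to be found in the camera images.
- clamp: steel bench clamp stand, immovable: grey base plate 150 x 120 x 12 mm, a 22 x 26 mm column to 120 mm height on its local +x side, and a steel band round the can at 78 to 102 mm height. Origin on the bench (underside of the plate) right under the axis of the can that stands in it. The clamped can stands on the plate, its base 12 mm above the bench.
- crate: wooden crate, immovable, 104 x 212 x 66 mm, origin at the centre of its underside; the other can stands in its local -y pocket, base 12 mm above the bench, and a short capless tin (97 mm high) in the +y pocket.
- can_a: one of two outwardly identical grey test-gas cans, 74 mm diameter, immovable; origin at the centre of its base, z up. Shoulder from 130 to 157 mm, brass collar 45 mm diameter with its flat top at 165 mm, on which the cap's rim sits. Either can may be the one in the clamp stand; the other stands in the crate. One has a right-hand, one a left-hand thread; nothing outside tells which.
- can_b: one of two outwardly identical grey test-gas cans, 74 mm diameter, immovable; origin at the centre of its base, z up. Shoulder from 130 to 157 mm, brass collar 45 mm diameter with its flat top at 165 mm, on which the cap's rim sits. Either can may be the one in the clamp stand; the other stands in the crate. One has a right-hand, one a left-hand thread; nothing outside tells which.
- cap_a: knurled brass screw cap of can_a, 0.12 kg, free body; origin at the centre of the lower rim of its skirt, z up along the screw axis. Skirt 47 mm outside diameter, flat top 30 mm above the origin, on which stands a finger bar (see its point). Starts home, its rim on the collar. It needs no upward pull while turning (it can rise 1 to 4 mm before it is free); it clears the neck once raised 25 mm.
- cap_b: knurled brass screw cap of can_b, 0.12 kg, free body; origin at the centre of the lower rim of its skirt, z up along the screw axis. Skirt 47 mm outside diameter, flat top 30 mm above the origin, on which stands a finger bar (see its point). Starts home, its rim on the collar. It needs no upward pull while turning (it can rise 1 to 4 mm before it is free); it clears the neck once raised 25 mm.
- cap_a_bar (a point): centre of the finger bar of cap_a, on the screw axis, 43 mm above the cap's origin. The bar lies along the cap's x axis: 46 mm long (x), 14 mm thick (y), 26 mm high (30 to 56 mm above the cap's origin); pinch it across y from above. Against a stop, a lightly gripped bar just twists a little in the fingers.
- cap_b_bar (a point): centre of the finger bar of cap_b, on the screw axis, 43 mm above the cap's origin. The bar lies along the cap's x axis: 46 mm long (x), 14 mm thick (y), 26 mm high (30 to 56 mm above the cap's origin); pinch it across y from above. Against a stop, a lightly gripped bar just twists a little in the fingers.
- can_a_neck (a point): centre of the top of can_a's neck, 187 mm above the can's base, hidden in the cap: brass, 24 mm diameter, 22 mm high, with a coarse three-start thread out to 35 mm diameter. Turned the wrong way the cap meets a stop within about 10 degrees. The right way it turns easily and lifts off freely anywhere from 45 to 78 degrees from home (aim at 60); a next stop comes at about 82.
- can_b_neck (a point): centre of the top of can_b's neck, 187 mm above the can's base, hidden in the cap: brass, 24 mm diameter, 22 mm high, with a coarse three-start thread out to 35 mm diameter. Turned the wrong way the cap meets a stop within about 10 degrees. The right way it turns easily and lifts off freely anywhere from 45 to 78 degrees from home (aim at 60); a next stop comes at about 82.
- tray_empty: empty enamelled tray 170 x 250 x 29 mm, on the robot's left; bystander, loose; origin at the underside
- regulator: brass pressure regulator with a round gauge, about 130 x 120 x 40 mm, lying on the bench between robot and cans; bystander, loose; origin at the underside
- meter: grey hand-held gas meter 120 x 64 x 30 mm lying on its back; bystander, loose; origin at the underside
- spanner: steel spanner lying flat, about 160 mm long; bystander, loose; origin at the underside
- jar: sample jar, 72 mm diameter, 100 mm high; bystander, loose; origin at the underside
- brush: hand brush lying flat; bystander, loose; origin at the underside
There are look-alikes about, which are no part of the job. Leave any black look-alike of the cap_a alone.

How it is judged:
By the outcome, as a careful person would: the job done as asked, in the order asked, and still so for the second after the job is handed in, while the arm keeps its last pose, push and grip.
It also fails if it takes over 45 s, if anything falls off the work surface, if the arm or the gripper's body presses on something with over 40 N, if the wrist force passes 120 N, or if a joint passes its speed limit or range.

ROBOT

A 6-joint arm with a two-finger parallel gripper is mounted at the origin on the work surface. World frame = base frame: x ahead of the robot, y to its left, z up, the work surface at z = 0. Lengths are in m, angles in degrees, forces in N, time in s.
With the tool pointing down it reaches from about 0.375 to 0.9 m from the base axis. Payload 3.1 kg.
Tool frame: the origin (TCP) lies on the centre line of the jaws, within the pads' length; the fingertips stand 25 mm ahead of it and the grasp point (between the pads) lies 6 mm ahead of it; z points along the fingers, y is the line along which they close (so a half turn about z gives the same grasp; the last joint's range is limited). The gripper opens to 87 mm and grips with 3 to 60 N. Pads are 19 mm wide; open, the fingers measure 117 mm over their backs; the gripper's body (75 mm by 190 mm) begins 51 mm behind the grasp point.
Start: joints at [57.095, 30.224, 82.088, -0, 67.689, -10.227], TCP at [0.241, 0.577, 0.219] pointing down, gripper open.
Joint ranges: [-176.69, 176.69], [-43.24, 126.21], [12.49, 139.97], [-82, 262], [0, 151.66], [-163.58, 163.58]. Speed limits (degrees/s): [159.86, 159.86, 180, 180, 180, 180].

INTERFACE

Orientations are given as a 3x3 rotation matrix whose columns are the frame's x, y, z axes.
In Python, from rig import * gives the robot as it stands.
- The arm moves only by the tool step_arm, never from a script. Its argument "steps" is a list of rows, each a list of 7 numbers: the shift along the tool's x, y, z normalised to -1 to 1, where 1 is 0.3 m, then the turn, a rotation vector about the tool's x, y, z normalised to -1 to 1, where 1 is 45 degrees, then the gripper's target within -1 to 1 (shut at 1, half-way at 0, fully open at -1). A call has 1 to 8 rows; each row is the pose to reach, as a shift and turn from the pose commanded when the call began, along the tool's axes at that moment; what a row does not reach only later rows make up. A row lasts 1/12 s, in which the tool goes at most 41.7 mm and 7.16 degrees, less where a joint would pass 70% of its speed; a pose out of reach is approached as far as the arm can. A call with a number of a shift or a turn outside -1 to 1 is refused whole. A call with a gripper value outside its range is refused whole. The fingers move at their own pace and stop on an object; the grip force is fixed at half the most. Time passes only in rows, so rows that repeat a pose let the fingers close. It gives the time, the measured TCP pose, the force, the opening and the grip force at its end, in the units of the state.
- read_state(): the state, without advancing time (a new reading comes with each control period).
- capture(name): name is "scene" or "top"; returns a dict with "image" (400x640x3 uint8, red, green, blue), "vertical_fov" (degrees; the focal length in pixels is half the picture's height over the tangent of half this angle, whatever the lens; pixels are square), "cx", "cy" (the principal point, pixels), "world_from_camera" (4x4, takes a point from camera to world coordinates). Camera axes: x right, y down, z forward; pixel columns grow to the right and rows downward; lengths in m; the calibration is good to about 2 mm. A picture is of the moment at which its call begins. There is no depth.
- hand_in(): hands the job in; it is judged then, once.
The state is a dict: "time_s": time; "joint_positions": joint angles; "qvel": joint speeds; "tau": joint torques, N m; "position": TCP position; "tcp_rot": TCP orientation; "force": force on the tool from outside, world axes, zero at the start; "moment": the same for the moment, N m; "opening": opening from 0.0 (shut) to 1.0 (fully open); "grasp_force": force on a finger pad.
Only numpy, scipy, OpenCV 4.12 (cv2) and the standard library are available. Lean on these libraries where they do the work, as an engineer would, in place of code of your own. Each camera call takes 0.05 s, during which the arm holds its last target. There are 200 camera calls.

## Working session

There is one attempt and no reset: what is moved stays moved. The work goes in short steps, Python scripts to look and compute and a tool call to move; the robot and the scene stay as the last step left them, time stands still between calls to the robot, and variables do not carry over. Pictures are saved under pics/ and viewed, at most 10 in all, crops included, and the job is handed in when it is done.

Besides the shell and the picture viewer there is one more tool, called after "Call:" by a JSON object that holds its "op" and its "data", one argument or row to a line. step_arm: Moves the arm, as the interface text tells. Scaled input: -1 to 1 covers 0.3 m each way for a shift and 45 degrees each way for a turn. Its arguments: {"type":"object","properties":{"steps":{"type":"array"}},"required":["steps"]}

```bash
mkdir -p pics
cat > h.py <<'E'
from rig import *
import numpy as np, cv2, pickle
def cap(n):
    c=capture(n); cv2.imwrite(f'pics/{n}_{int(read_state()["time_s"]*1000)}.png',c['image'][:,:,::-1]); pickle.dump(c,open(f'{n}.pkl','wb')); return c
def f(c): return c['image'].shape[0]/2/np.tan(np.radians(c['vertical_fov'])/2)
def ray(c,u,v):
    T=np.array(c['world_from_camera']); d=T[:3,:3]@np.array([(u-c['cx'])/f(c),(v-c['cy'])/f(c),1]); return T[:3,3],d
def atz(c,u,v,z):
    o,d=ray(c,u,v); return o+d*(z-o[2])/d[2]
def proj(c,p):
    T=np.array(c['world_from_camera']); q=T[:3,:3].T@(np.array(p)-T[:3,3]); return q[:2]/q[2]*f(c)+[c['cx'],c['cy']]
E
python3 - <<'E'
from h import *
for n in('scene','top'):
    c=cap(n); print(n,np.round(c['world_from_camera'],3).tolist(),f(c))
s=read_state(); print(s)
E
ls pics
```

```text
scene [[0.719, 0.461, -0.521, 1.099], [0.695, -0.488, 0.528, -0.578], [-0.011, -0.741, -0.671, 0.95], [0.0, 0.0, 0.0, 1.0]] 382.3757244970214
top [[-0.007, -0.977, 0.213, 0.171], [-1.0, 0.008, 0.003, 0.068], [-0.005, -0.213, -0.977, 1.565], [0.0, 0.0, 0.0, 1.0]] 398.61489903056383
{'time_s': 0.1, 'joint_positions': array([ 5.70944591e+01,  3.02721600e+01,  8.21483684e+01,  1.09463950e-03,
        6.76885020e+01, -1.02283103e+01]), 'qvel': array([ 0.02244789, -0.03230321, -0.20963211, -0.05117385,  0.0350786 ,
       -0.11014504]), 'tau': array([ 1.45702330e-05, -4.40986562e+01, -1.77151912e+01,  6.34940621e-02,
        5.33860736e-02, -5.69791519e-05]), 'position': array([0.24058006, 0.57613506, 0.2180891 ]), 'tcp_rot': array([[-9.22688387e-01,  3.85545122e-01, -1.04862156e-03],
       [ 3.85546385e-01,  9.22687089e-01, -1.58804363e-03],
       [ 3.55287095e-04, -1.86956167e-03, -9.99998189e-01]]), 'force': array([-0.67943274, -0.21196763, -0.15744012]), 'moment': array([ 0.00766452, -0.04223877,  0.04428088]), 'grasp_force': 0.0, 'opening': 1.0008752751408694}
scene_50.png
top_100.png
```

View pics/scene_50.png

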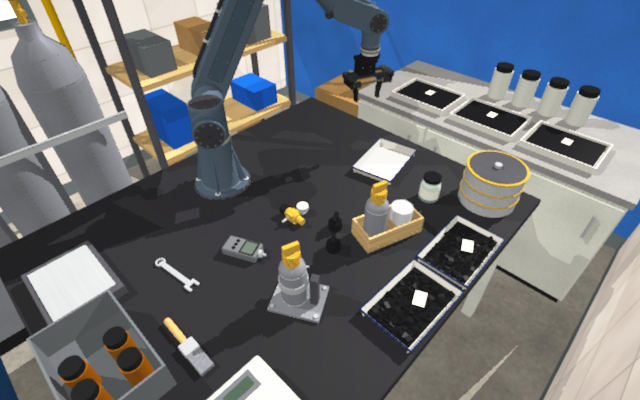

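View pics/top_100.png

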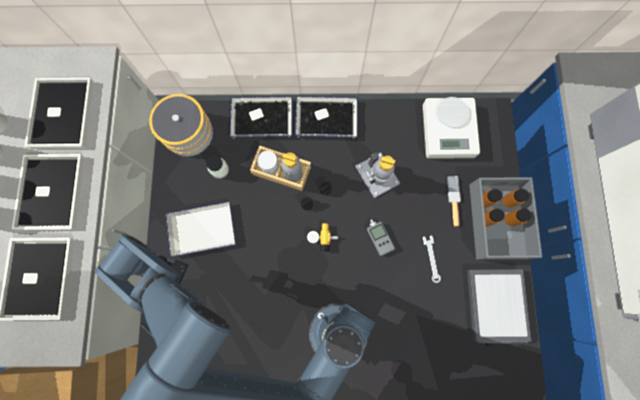

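The brass cap on the clamp-stand can is at scene (291,255) and top (386,163). The brass cap on the crate can is at scene (379,194) and top (290,159). The black look-alike is at scene (335,232). The target is the first, because its can stands on the grey plate with a column. I'll confirm this in an enlarged crop.

Run:
```python
from h import *
a=cv2.imread('pics/scene_50.png')[230:325,255:340]; b=cv2.imread('pics/top_100.png')[145:205,350:407]
a=cv2.resize(a,(425,475),interpolation=cv2.INTER_CUBIC); b=cv2.resize(b,None,fx=6.5,fy=475/60,interpolation=cv2.INTER_CUBIC)
b=cv2.resize(cv2.imread('pics/top_100.png')[145:205,350:397],(372,475),interpolation=cv2.INTER_CUBIC)
cv2.imwrite('pics/crop1.png',np.hstack([a,b]))
```

```text
(no output)
```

View pics/crop1.png

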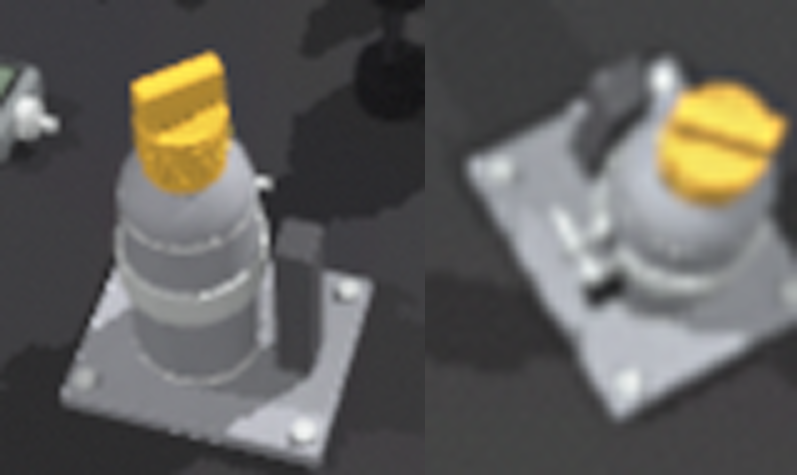

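```bash
cat > fit.py <<'E'
from h import *
from scipy.optimize import minimize
S=8
def mask(c,box):
    im=c['image'][box[1]:box[3],box[0]:box[2]].astype(int)
    big=cv2.resize(im.astype(np.float32),None,fx=S,fy=S,interpolation=cv2.INTER_CUBIC)
    return ((big[...,0]-big[...,2])>70).astype(np.float32)
def render(c,box,p,z0):
    x,y,t=p; ct,st=np.cos(t),np.sin(t); m=np.zeros(((box[3]-box[1])*S,(box[2]-box[0])*S),np.uint8)
    a=np.linspace(0,2*np.pi,60)
    cyl=[(x+.0235*np.cos(k),y+.0235*np.sin(k),z0+h) for k in a for h in(0,.03)]
    bar=[(x+ct*u-st*v,y+st*u+ct*v,z0+h) for u in(-.023,.023) for v in(-.007,.007) for h in(.03,.056)]
    for pts in(cyl,bar):
        q=np.array([(proj(c,k)+.5-box[:2])*S for k in pts])
        cv2.fillConvexPoly(m,cv2.convexHull(np.round(q*16).astype(np.int32)),1,shift=4)
    return m.astype(np.float32)
def fit(views,p0,z0):
    ms=[mask(c,b) for c,b in views]
    cost=lambda p:sum(np.abs(cv2.GaussianBlur(m,(0,0),4)-cv2.GaussianBlur(render(c,b,p,z0),(0,0),4)).sum()/m.sum() for m,(c,b) in zip(ms,views))
    best=[]
    for t in np.radians(np.arange(0,180,15)):
        r=minimize(cost,[*p0,t],method='Nelder-Mead',options=dict(initial_simplex=np.array([[*p0,t],[p0[0]+.008,p0[1],t],[p0[0],p0[1]+.008,t],[*p0,t+.2]])))
        best.append((r.fun,*np.round(r.x[:2],4),round(np.degrees(r.x[2])%180,1)))
    return sorted(best)
E
python3 - <<'E'
from fit import *
s,t=[pickle.load(open(n+'.pkl','rb')) for n in('scene','top')]
p0=atz(t,386,163,.215)[:2]; print(p0,atz(s,291,255,.21)[:2])
bs,bt=(270,232,312,275),(370,145,407,180)
print(mask(s,bs).sum()/64,mask(t,bt).sum()/64)
for b in fit([(s,bs),(t,bt)],p0,.177)[:3]:print(b)
for v in [(s,bs)],[(t,bt)]:print(fit(v,p0,.177)[0])
A=atz(s,281.4,247,.233);B=atz(s,298.4,241,.233);print(A,B,np.degrees(np.arctan2(*(B-A)[[1,0]])))
R=read_state()['tcp_rot'];print('tool y deg',np.degrees(np.arctan2(R[1,1],R[0,1])))
E
```

```text
[ 0.59605601 -0.16957843] [ 0.61336151 -0.18409647]
442.75 177.95312
(np.float64(0.17983809113502502), np.float64(0.6039), np.float64(-0.1754), np.float64(70.8))
(np.float64(0.1798710823059082), np.float64(0.6039), np.float64(-0.1754), np.float64(70.8))
(np.float64(0.18001806735992432), np.float64(0.6039), np.float64(-0.1754), np.float64(70.2))
(np.float64(0.08084866404533386), np.float64(0.6037), np.float64(-0.177), np.float64(80.0))
(np.float64(0.038005463778972626), np.float64(0.6048), np.float64(-0.1743), np.float64(70.0))
[ 0.59244459 -0.19525723  0.233     ] [ 0.60860835 -0.15247125  0.233     ] 69.30434692058725
tool y deg 67.3223718758198
```

Call:
{"op": "step_arm", "data": {
  "steps": [
    [-0.69,-0.61,-0.3,0,0,1,-1],
    [-0.69,-0.61,-0.3,0,0,1,-1],
    [-0.69,-0.61,-0.3,0,0,1,-1],
    [-0.69,-0.61,-0.3,0,0,1,-1],
    [-0.69,-0.61,-0.3,0,0,1,-1],
    [-0.69,-0.61,-0.3,0,0,1,-1],
    [-0.69,-0.61,-0.3,0,0,1,-1],
    [-0.69,-0.61,-0.3,0,0,1,-1]
  ]
}}

```text
time_s: 0.77
position: [0.3651, 0.3234, 0.3111]
tcp_rot: [[-0.373, 0.928, 0.005], [0.928, 0.373, -0.001], [-0.003, 0.004, -1.0]]
force: [-0.0, 1.1, -0.0]
opening: 0.999
grasp_force: 0.0
```

```bash
cat > go.py <<'E'
from h import *
import sys
x,y,z,yaw=map(float,sys.argv[1:])
s=read_state();R=s['tcp_rot'];d=R.T@(np.array([x,y,z])-s['position'])
cur=np.degrees(np.arctan2(R[1,1],R[0,1]))
t=np.radians(yaw);Y=np.array([np.cos(t),np.sin(t),0]);Z=np.array([0,0,-1.]);Rt=np.c_[np.cross(Y,Z),Y,Z]
rv=cv2.Rodrigues(R.T@Rt)[0].ravel()
print('t',s['time_s'],'pos',s['position'].round(4),'yaw',cur.round(2),'norm shift',(d/.3).round(3),'turn',(np.degrees(rv)/45).round(3),'open',round(s['opening'],3),'gf',round(s['grasp_force'],1),'F',s['force'].round(1),'M',s['moment'].round(2))
E
python3 go.py .604 -.175 .32 -20
```

```text
t 0.7667 pos [0.3651 0.3234 0.3111] yaw 21.89 norm shift [-1.839  0.119 -0.023] turn [0.007 0.002 0.931] open 0.999 gf 0.0 F [-0.   1.1 -0. ] M [-0.05  0.06 -0.04]
```

Call:
{"op": "step_arm", "data": {
  "steps": [
    [-1,0.06,-0.02,0.007,0.002,0.93,-1],
    [-1,0.06,-0.02,0.007,0.002,0.93,-1],
    [-1,0.06,-0.02,0.007,0.002,0.93,-1],
    [-1,0.06,-0.02,0.007,0.002,0.93,-1],
    [-1,0.06,-0.02,0.007,0.002,0.93,-1],
    [-1,0.06,-0.02,0.007,0.002,0.93,-1],
    [-1,0.06,-0.02,0.007,0.002,0.93,-1],
    [-1,0.06,-0.02,0.007,0.002,0.93,-1]
  ]
}}

```text
time_s: 1.43
position: [0.495, 0.0523, 0.3148]
tcp_rot: [[0.339, 0.941, -0.003], [0.941, -0.339, -0.001], [-0.002, -0.002, -1.0]]
force: [0.1, 0.9, 0.1]
opening: 0.999
grasp_force: 0.0
```

```bash
python3 go.py .604 -.175 .32 -20
```

```text
t 1.4333 pos [0.495  0.0523 0.3148] yaw -19.8 norm shift [-0.59   0.598 -0.017] turn [-0.003  0.003  0.004] open 0.999 gf 0.0 F [0.1 0.9 0.1] M [-0.03  0.05 -0.02]
```

Call:
{"op": "step_arm", "data": {
  "steps": [
    [-0.59,0.6,-0.017,0,0,0.004,-1],
    [-0.59,0.6,-0.017,0,0,0.004,-1],
    [-0.59,0.6,-0.017,0,0,0.004,-1],
    [-0.59,0.6,-0.017,0,0,0.004,-1],
    [-0.59,0.6,-0.017,0,0,0.004,-1],
    [-0.59,0.6,-0.017,0,0,0.004,-1],
    [-0.59,0.6,-0.017,0,0,0.004,-1],
    [-0.59,0.6,-0.017,0,0,0.004,-1]
  ]
}}

```text
time_s: 2.1
position: [0.603, -0.1712, 0.3176]
tcp_rot: [[0.34, 0.941, -0.007], [0.941, -0.34, 0.002], [-0.0, -0.007, -1.0]]
force: [-0.7, -0.5, 0.8]
opening: 1.003
grasp_force: 0.0
```

```bash
python3 go.py .604 -.1755 .237 -20
python3 - <<'E'
from h import *
c=cap('scene');a=c['image'][170:300,230:350,::-1]
a=cv2.resize(a,None,fx=4.5,fy=4.5,interpolation=cv2.INTER_CUBIC)
s=read_state()
# projected TCP axis at bar height
for z in(.207,.233):
    u=proj(c,[.604,-.175,z]);print(u)
cv2.imwrite('pics/c2.png',a)
E
```

```text
t 2.1 pos [ 0.603  -0.1712  0.3176] yaw -19.85 norm shift [-0.012  0.01   0.269] turn [-0.009  0.     0.003] open 1.003 gf 0.0 F [-0.7 -0.5  0.8] M [-0.09  0.03  0.  ]
[291.17913822 251.78517919]
[290.57803927 244.9499719 ]
```

View pics/c2.png

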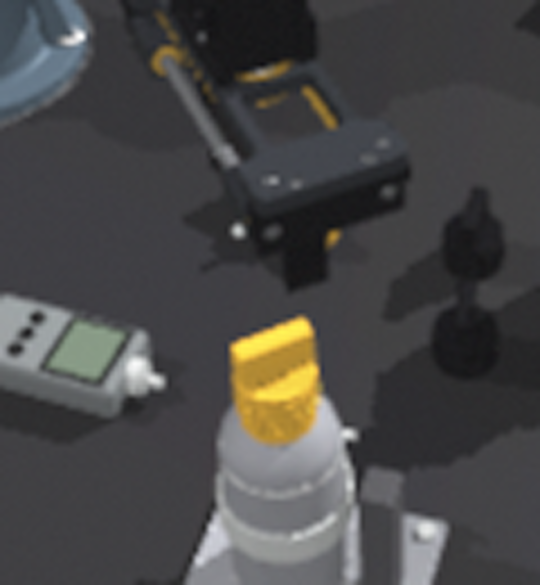

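The gripper hangs aligned above the clamp-stand cap, with its near fingertip at crop (305,280) and the bar at (275,345). I'll descend next.

Call:
{"op": "step_arm", "data": {
  "steps": [
    [-0.012,0.01,0.08,-0.009,0,0.003,0],
    [-0.012,0.01,0.15,-0.009,0,0.003,0],
    [-0.012,0.01,0.2,-0.009,0,0.003,0],
    [-0.012,0.01,0.24,-0.009,0,0.003,0],
    [-0.012,0.01,0.265,-0.009,0,0.003,0.2],
    [-0.012,0.01,0.268,-0.009,0,0.003,0.4],
    [-0.012,0.01,0.268,-0.009,0,0.003,0.5],
    [-0.012,0.01,0.268,-0.009,0,0.003,0.5]
  ]
}}

```text
time_s: 2.82
position: [0.6041, -0.1733, 0.2398]
tcp_rot: [[0.338, 0.941, 0.003], [0.941, -0.338, -0.002], [-0.001, 0.003, -1.0]]
force: [-0.1, -0.5, 0.5]
opening: 0.479
grasp_force: 0.0
```

```bash
python3 go.py .604 -.1755 .237 -20
python3 - <<'E'
from h import *
a=cap('scene')['image'][215:280,250:335,::-1];b=cap('top')['image'][140:185,360:415,::-1]
cv2.imwrite('pics/c3.png',np.hstack([cv2.resize(a,None,fx=5,fy=5,interpolation=cv2.INTER_CUBIC),cv2.resize(b,(360,325),interpolation=cv2.INTER_CUBIC)]))
E
```

```text
t 2.8167 pos [ 0.6041 -0.1733  0.2398] yaw -19.78 norm shift [-0.007  0.002  0.009] turn [0.004 0.001 0.005] open 0.479 gf 0.0 F [-0.1 -0.5  0.5] M [-0.1   0.04 -0.02]
```

View pics/c3.png

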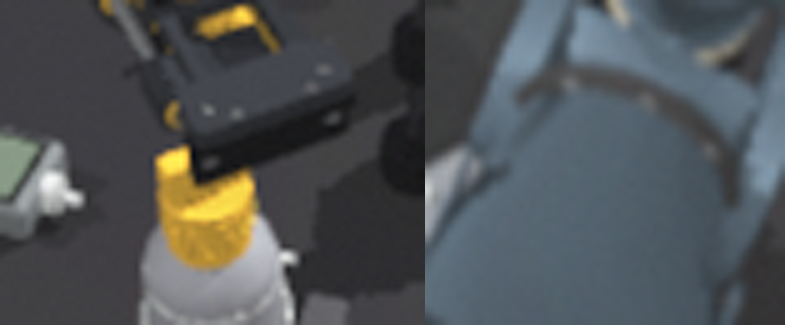

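Run:
```python
from h import *
s=read_state();c=pickle.load(open('scene.pkl','rb'));R=s['tcp_rot'];p=s['position'];g=.0435*s['opening']
for y in(g,-g):
  for x in(-.0095,.0095):
    print(y,x,[((proj(c,p+R@[x,y,z])-[250,215])*5).round() for z in(.025,0,-.045)])
for u in(-.023,.023):print('bar',((proj(c,[.604+.342*u,-.1755+.94*u,.233])-[250,215])*5).round())
im=c['image'];print(s['time_s'])
```

```text
0.016849527092577667 -0.0095 [array([203., 202.]), array([200., 169.]), array([194., 106.])]
0.016849527092577667 0.0095 [array([238., 189.]), array([235., 156.]), array([231.,  93.])]
-0.016849527092577667 -0.0095 [array([177., 157.]), array([173., 123.]), array([167.,  60.])]
-0.016849527092577667 0.0095 [array([211., 144.]), array([208., 111.]), array([203.,  48.])]
bar [159. 166.]
bar [244. 135.]
2.9167
```

Call:
{"op": "step_arm", "data": {
  "steps": [
    [0,0,0,0,0,0,0.6],
    [0,0,0,0,0,0,0.7],
    [0,0,0,0,0,0,0.8],
    [0,0,0,0,0,0,1],
    [0,0,0,0,0,0,1],
    [0,0,0,0,0,0,1]
  ]
}}

```text
time_s: 3.42
position: [0.6036, -0.174, 0.2387]
tcp_rot: [[0.34, 0.941, 0.001], [0.941, -0.34, -0.001], [-0.0, 0.001, -1.0]]
force: [-0.4, -0.7, -0.9]
opening: 0.024
grasp_force: 0.0
```

```bash
python3 go.py .604 -.1755 .2398 -20
```

```text
t 3.4167 pos [ 0.6036 -0.174   0.2387] yaw -19.85 norm shift [-0.004  0.003 -0.004] turn [0.002 0.001 0.003] open 0.024 gf 0.0 F [-0.4 -0.7 -0.9] M [-0.08  0.08  0.04]
```

Run:
```python
from h import *
c=cap('scene');a=c['image'][195:300,240:345,::-1].copy()
a=cv2.resize(a,None,fx=5.7,fy=5.7,interpolation=cv2.INTER_CUBIC)
s=read_state();R=s['tcp_rot'];p=s['position']
for z in(.025,.006,-.045):
  q=(proj(c,p+R@[0,0,z])+.5-[240,195])*5.7;cv2.circle(a,tuple(int(k) for k in q),3,(255,0,255),-1);print(q)
cv2.imwrite('pics/c4.png',a)
```

```text
[294.7957304  315.00341775]
[292.29321516 286.35624794]
[285.23286435 205.53393523]
```

View pics/c4.png

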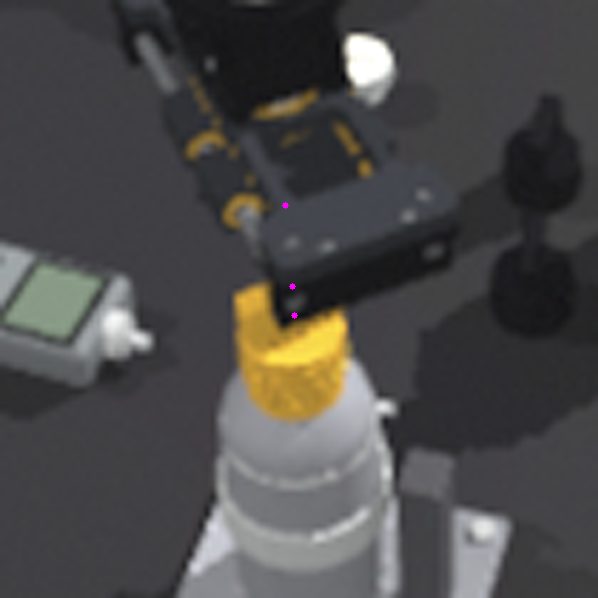

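Run:
```python
from h import *
c=pickle.load(open('scene.pkl','rb'));print(c['cx'],c['cy'],c['vertical_fov'],c.keys())
def draw(im,off,sc,p,R,g,name):
    for y in(g,-g):
        for z in(.025,-.045):
            q=[(proj(c,np.array(p)+R@[x,y,z])+.5-off)*sc for x in(-.0095,.0095)]
            cv2.line(im,*[tuple(int(k) for k in a) for a in q],(255,0,255) if y>0 else (0,255,0),1)
    return im
c2=draw(cv2.imread('pics/c2.png'),[230,170],4.5,[.603,-.1712,.3176],np.array([[.34,.941,-.007],[.941,-.34,.002],[0,-.007,-1]]),.0435,'')
im=cv2.imread('pics/scene_50.png');a=cv2.resize(im[30:150,310:420],None,fx=2.3,fy=4.5)
a=cv2.resize(im[40:115,330:412],None,fx=4.5,fy=4.5,interpolation=cv2.INTER_CUBIC)
a=draw(a,[330,40],4.5,[.2406,.5761,.218],np.array([[-.9227,.3855,-.001],[.3855,.9227,-.0016],[0,0,-1]]),.0435,'')
m=max(a.shape[0],400);h=np.zeros((400,a.shape[1]+430,3),np.uint8);h[:a.shape[0],:a.shape[1]]=a;h[:,a.shape[1]:]=c2[:400,80:510]
cv2.imwrite('pics/c5.png',h)
```

```text
317.9727348707491 202.08540047534422 55.223251412647905 dict_keys(['image', 'vertical_fov', 'cx', 'cy', 'world_from_camera'])
```

View pics/c5.png

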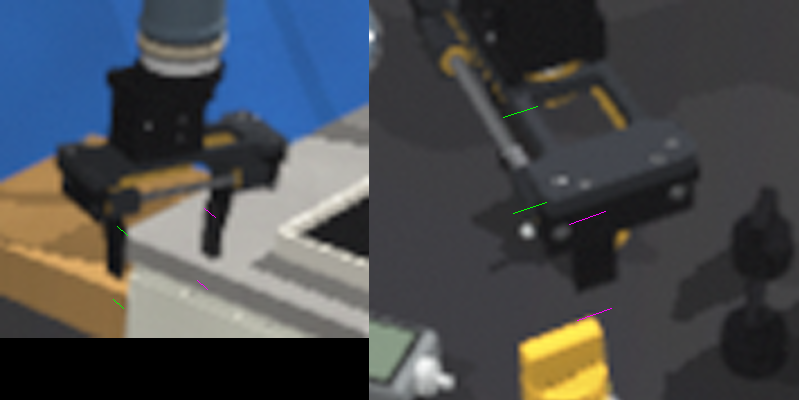

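The fingers closed on air. In the overlay the real tips sit about 20 mm higher than predicted: finger at (595,290) seen against (596,315) predicted. That puts them about level with the bar's top, so I'll open, go down about 20 mm while watching the force, and close again.

Call:
{"op": "step_arm", "data": {
  "steps": [
    [0,0,-0.03,0,0,0,0],
    [0,0,-0.03,0,0,0,0],
    [0,0,-0.03,0,0,0,0],
    [0,0,-0.03,0,0,0,0],
    [0,0,-0.03,0,0,0,0],
    [0,0,-0.03,0,0,0,0],
    [0,0,0,0,0,0,0],
    [0,0,0,0,0,0,0]
  ]
}}

```text
time_s: 4.13
position: [0.6027, -0.1735, 0.2369]
tcp_rot: [[0.339, 0.941, -0.002], [0.941, -0.339, 0.0], [-0.0, -0.002, -1.0]]
force: [0.6, 0.1, -0.8]
opening: 0.474
grasp_force: 0.0
```

Call:
{"op": "step_arm", "data": {
  "steps": [
    [0,0,0.01,0,0,0,0],
    [0,0,0.02,0,0,0,0],
    [0,0,0.03,0,0,0,0],
    [0,0,0.04,0,0,0,0],
    [0,0,0.045,0,0,0,0],
    [0,0,0.045,0,0,0,0]
  ]
}}

```text
time_s: 4.63
position: [0.6034, -0.1739, 0.2247]
tcp_rot: [[0.339, 0.941, 0.0], [0.941, -0.339, -0.001], [-0.0, 0.001, -1.0]]
force: [-0.3, 0.3, -0.1]
opening: 0.5
grasp_force: 0.0
```

```bash
python3 go.py .604 -.1755 .218 -20
```

```text
t 4.6333 pos [ 0.6034 -0.1739  0.2247] yaw -19.84 norm shift [-0.004  0.004  0.022] turn [0.001 0.001 0.003] open 0.5 gf 0.0 F [-0.3  0.3 -0.1] M [-0.08  0.04 -0.01]
```

Call:
{"op": "step_arm", "data": {
  "steps": [
    [-0.002,0.003,0.008,0,0,0,0.3],
    [-0.002,0.003,0.015,0,0,0,0.5],
    [-0.002,0.003,0.015,0,0,0,0.6],
    [-0.002,0.003,0.015,0,0,0,0.7],
    [-0.002,0.003,0.015,0,0,0,0.8],
    [-0.002,0.003,0.015,0,0,0,1],
    [-0.002,0.003,0.015,0,0,0,1]
  ]
}}

```text
time_s: 5.22
position: [0.6042, -0.1748, 0.2207]
tcp_rot: [[0.339, 0.941, 0.001], [0.941, -0.339, -0.001], [-0.0, 0.001, -1.0]]
force: [-1.2, -0.4, -0.0]
opening: 0.157
grasp_force: 29.9
```

```bash
python3 go.py .604 -.1755 .218 -20
```

```text
t 5.2167 pos [ 0.6042 -0.1748  0.2207] yaw -19.84 norm shift [-0.003  0.     0.009] turn [0.002 0.001 0.004] open 0.157 gf 29.9 F [-1.2 -0.4 -0. ] M [-0.06  0.12 -0.01]
```

Call:
{"op": "step_arm", "data": {
  "steps": [
    [0,0,0,0,0,-0.03,1],
    [0,0,0,0,0,-0.06,1],
    [0,0,0,0,0,-0.09,1],
    [0,0,0,0,0,-0.12,1],
    [0,0,0,0,0,-0.15,1],
    [0,0,0,0,0,-0.18,1],
    [0,0,0,0,0,-0.21,1],
    [0,0,0,0,0,-0.24,1]
  ]
}}

```text
time_s: 5.88
position: [0.6038, -0.1746, 0.2207]
tcp_rot: [[0.156, 0.988, 0.0], [0.988, -0.156, -0.0], [-0.0, 0.0, -1.0]]
force: [-4.0, 1.4, 2.5]
opening: 0.16
grasp_force: 30.8
```

```bash
python3 go.py .604 -.1755 .218 -20
```

```text
t 5.8833 pos [ 0.6038 -0.1746  0.2207] yaw -8.98 norm shift [-0.003  0.001  0.009] turn [0.    0.    0.245] open 0.16 gf 30.8 F [-4.   1.4  2.5] M [ 0.02  0.67 -0.59]
```

Turning counter-clockwise builds −0.6 N m by 11°, which looks like a stop. I'll turn back and try the other way gently.

Call:
{"op": "step_arm", "data": {
  "steps": [
    [0,0,0,0,0,0.06,1],
    [0,0,0,0,0,0.12,1],
    [0,0,0,0,0,0.18,1],
    [0,0,0,0,0,0.24,1],
    [0,0,0,0,0,0.3,1],
    [0,0,0,0,0,0.36,1],
    [0,0,0,0,0,0.42,1],
    [0,0,0,0,0,0.48,1]
  ]
}}

```text
time_s: 6.55
position: [0.605, -0.175, 0.2207]
tcp_rot: [[0.51, 0.86, 0.003], [0.86, -0.51, -0.002], [-0.0, 0.003, -1.0]]
force: [-1.3, 0.6, 0.5]
opening: 0.153
grasp_force: 29.9
```

```bash
python3 go.py .604 -.1755 .218 -20
```

```text
t 6.55 pos [ 0.605  -0.175   0.2207] yaw -30.65 norm shift [-0.003 -0.002  0.009] turn [ 0.004  0.    -0.237] open 0.153 gf 29.9 F [-1.3  0.6  0.5] M [-0.12  0.26  0.02]
```

Call:
{"op": "step_arm", "data": {
  "steps": [
    [0,0,0,0,0,0.06,1],
    [0,0,0,0,0,0.12,1],
    [0,0,0,0,0,0.18,1],
    [0,0,0,0,0,0.24,1],
    [0,0,0,0,0,0.3,1],
    [0,0,0,0,0,0.36,1]
  ]
}}

```text
time_s: 7.05
position: [0.6049, -0.1753, 0.2207]
tcp_rot: [[0.73, 0.684, 0.003], [0.684, -0.73, -0.002], [0.0, 0.003, -1.0]]
force: [-1.4, -0.5, 0.3]
opening: 0.157
grasp_force: 29.9
```

```bash
python3 go.py .604 -.1755 .218 -80
```

```text
t 7.05 pos [ 0.6049 -0.1753  0.2207] yaw -46.85 norm shift [-0.003 -0.002  0.009] turn [ 0.004 -0.002  0.737] open 0.157 gf 29.9 F [-1.4 -0.5  0.3] M [-0.2   0.3   0.08]
```

Call:
{"op": "step_arm", "data": {
  "steps": [
    [0,0,0,0,0,0.09,1],
    [0,0,0,0,0,0.18,1],
    [0,0,0,0,0,0.27,1],
    [0,0,0,0,0,0.36,1],
    [0,0,0,0,0,0.45,1],
    [0,0,0,0,0,0.54,1],
    [0,0,0,0,0,0.62,1],
    [0,0,0,0,0,0.68,1]
  ]
}}

```text
time_s: 7.72
position: [0.6046, -0.1756, 0.2206]
tcp_rot: [[0.976, 0.217, 0.002], [0.217, -0.976, -0.003], [0.001, 0.003, -1.0]]
force: [-0.7, -0.8, 0.0]
opening: 0.151
grasp_force: 29.9
```

```bash
python3 go.py .604 -.1755 .218 -78
```

```text
t 7.7167 pos [ 0.6046 -0.1756  0.2206] yaw -77.47 norm shift [-0.002 -0.001  0.009] turn [ 0.004 -0.001  0.012] open 0.151 gf 29.9 F [-0.7 -0.8  0. ] M [-0.3   0.5   0.04]
```

It turned freely, so I'll lift it slowly.

Call:
{"op": "step_arm", "data": {
  "steps": [
    [0,0,-0.008,0,0,0,1],
    [0,0,-0.016,0,0,0,1],
    [0,0,-0.024,0,0,0,1],
    [0,0,-0.032,0,0,0,1],
    [0,0,-0.04,0,0,0,1]
  ]
}}

```text
time_s: 8.13
position: [0.6043, -0.1748, 0.2329]
tcp_rot: [[0.976, 0.218, 0.001], [0.218, -0.976, -0.001], [0.001, 0.001, -1.0]]
force: [-0.2, 0.1, -0.8]
opening: 0.155
grasp_force: 29.9
```

```bash
python3 go.py .604 -.1755 .218 -78
```

```text
t 8.1333 pos [ 0.6043 -0.1748  0.2329] yaw -77.4 norm shift [-0.002  0.002  0.05 ] turn [ 0.001 -0.001  0.013] open 0.155 gf 29.9 F [-0.2  0.1 -0.8] M [-0.03  0.16 -0.02]
```

Call:
{"op": "step_arm", "data": {
  "steps": [
    [0,0,-0.02,0,0,0,1],
    [0,0,-0.05,0,0,0,1],
    [0,0,-0.08,0,0,0,1],
    [0,0,-0.11,0,0,0,1],
    [0,0,-0.14,0,0,0,1],
    [0,0,-0.17,0,0,0,1],
    [0,0,-0.19,0,0,0,1],
    [0,0,-0.2,0,0,0,1]
  ]
}}

```text
time_s: 8.8
position: [0.6048, -0.175, 0.2944]
tcp_rot: [[0.976, 0.217, 0.004], [0.217, -0.976, -0.002], [0.003, 0.003, -1.0]]
force: [0.4, -0.0, -1.0]
opening: 0.155
grasp_force: 29.9
```

Call:
{"op": "step_arm", "data": {
  "steps": [
    [0,0,0,0,0,0,1],
    [0,0,0,0,0,0,1],
    [0,0,0,0,0,0,1],
    [0,0,0,0,0,0,1]
  ]
}}

```text
time_s: 9.13
position: [0.6038, -0.1746, 0.292]
tcp_rot: [[0.976, 0.217, -0.0], [0.217, -0.976, -0.0], [-0.0, 0.0, -1.0]]
force: [0.4, -0.3, -1.0]
opening: 0.156
grasp_force: 29.9
```

```bash
python3 go.py .604 -.1755 .298 -77.4
python3 - <<'E'
from h import *
c=cap('scene');a=c['image'][175:310,230:350,::-1]
cv2.imwrite('pics/c6.png',cv2.resize(a,None,fx=4.4,fy=4.4,interpolation=cv2.INTER_CUBIC))
E
```

```text
t 9.1333 pos [ 0.6038 -0.1746  0.292 ] yaw -77.45 norm shift [-0.     0.003 -0.02 ] turn [ 0.     0.    -0.001] open 0.156 gf 29.9 F [ 0.4 -0.3 -1. ] M [-0.03  0.17 -0.01]
```

View pics/c6.png

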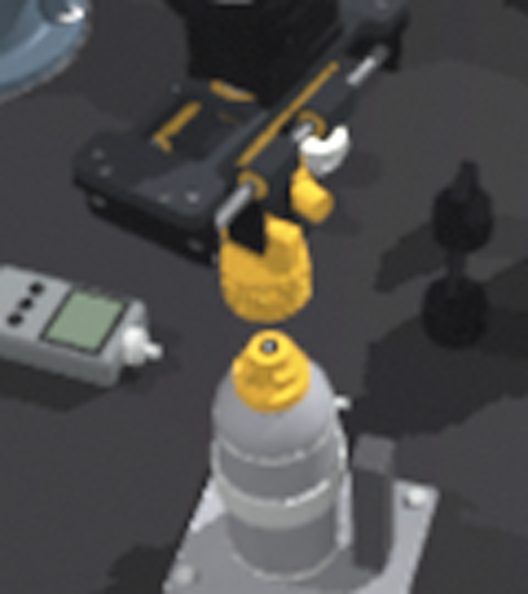

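The cap hangs level in the gripper at crop (265,270), straight above its exposed neck at (268,345). It has been raised 71 mm, which leaves about 49 mm of air. The wrist reads −1 N, which is the cap's weight.

```bash
python3 -c "
from rig import *
print(hand_in())"
```

```text
the job is handed in; nothing more can be done
None
```

The clamp-stand can's cap turned out to have a left-hand thread: I unscrewed it clockwise, lifted it straight off, and handed in with it held level about 49 mm above the neck.

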